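Start a pulse run on the orbital shaker

TASK

Start the orbital shaker on the table with the fingertips, in this order: tip the black rocker switch fully to on by pressing down its raised, far end (white line), then press the blue key fully in so that it stays in, and then press the green key fully down and keep it held. Finish while still holding the green key down with a finger, with the rocker still on and the blue key still in. Never press the red key, and do not lift, push over or move the dishes, vials, bottle or carton.

Things in the scene. Friction and masses are not known exactly. Their poses are not given: they have to be found in the camera images.
- shaker: White orbital shaker, fixed, 220 x 220 mm. Origin: centre of its underside, on the table; x points to its rear, z up. Front ledge (top 50 mm high) with four controls in a row at local x -0.058, local y -0.075, -0.025, 0.025, 0.075: rocker, blue, green and red key in an order that varies. Behind it a platform with black mat, top 76 mm, local x 0.016 to 0.108, carrying two Petri dishes.
- rocker (a joint): Black rocker switch, a paddle 60 mm long (along shaker x) and 27 mm wide that pivots at its middle, 58 mm above the table; its frame is 3 mm high. Angle in rad: 0 = off (far end raised, near end down), 0.4 = fully on (far end down). It starts at 0 to 0.05 and stays where it is left; about 4 N at 20 mm from the pivot moves it.
- rocker_on_face (a point): Point on the top of the rocker's far half, 21 mm from the pivot: the place to press. About 68 mm above the table when off, 60 mm when fully on (it moves with the paddle). Axes turn with the paddle.
- blue_key (a joint): Square cap 26 x 26 mm in a black square frame on the ledge, slides straight down, travel 8 mm. No spring: it stays where it is pushed; about 4 N moves it. Value in m: 0 = out, 0.008 = fully in.
- blue_top (a point): Centre of the top of the blue key's cap (moves down with it), 64 mm above the table when the key is out. Axes as the shaker's.
- green_key (a joint): Square cap 26 x 26 mm in a black square frame on the ledge, slides straight down, travel 8 mm. Springs back when let go; 1.6 N starts it, 4.8 N holds it fully down. Value in m: 0 = out, 0.008 = fully down.
- green_top (a point): Centre of the top of the green key's cap (moves down with it), 64 mm above the table when the key is out. Axes as the shaker's.
- red_key (a joint): Square cap 26 x 26 mm in a black square frame on the ledge, slides straight down, travel 8 mm. Springs back; not to be pressed. Value in m: 0 = out, 0.008 = fully down.
- red_top (a point): Centre of the top of the red key's cap (moves down with it), 64 mm above the table when the key is out. Axes as the shaker's.
- green_mount: Black square frame (36 x 36 mm, 4 mm high, fixed on the ledge) with the green key in it. Origin: centre of its underside, 50 mm above the table; axes as the shaker's.
- petri_left: Petri dish with pale content, 89 mm across, 15 mm high, loose on the left of the shaker's platform. Origin at the centre of its underside.
- petri_right: Second Petri dish, 89 mm across, 15 mm high, loose on the right of the platform. Origin at the centre of its underside.
- vial_a: Brown vial with black cap, 25 mm across, 73 mm high, standing loose left of the shaker. Origin at the centre of its underside.
- vial_b: Brown vial with black cap, 25 mm across, 73 mm high, standing loose right of the shaker. Origin at the centre of its underside.
- bottle: Brown bottle with blue cap, 56 mm across, 105 mm high, loose on the right of the table. Origin at the centre of its underside.
- slides: Small white carton with a purple band, 31 x 82 x 32 mm, loose on the right of the table. Origin at the centre of its underside.

How it is judged:
On the way, in this order (a step that is already met when the one before it is completed fails the run):
1. the rocker is tipped to on (over 0.32 rad) (value of joint rocker above 0.32 rad), for 0.1 s.
2. the blue key is pressed in (over 5.5 mm) (value of joint blue_key above 0.0055 m and value of joint rocker above 0.3 rad), for 0.1 s.
3. the green key is held down (over 5 mm) (value of joint each of green_key, blue_key above 0.005 m and value of joint rocker above 0.3 rad), for 0.3 s.
At the end, for the whole second after the job is handed in: The fingers hold the green key down by more than 5 of its 8 mm (contact over 1 N) through the last second, with the rocker over 0.3 rad, the blue key in by more than 5 mm and the red key out (under 2 mm) (all of step 3 and contact force between the fingers and green_mount above 1 N and value of joint red_key below 0.002 m); the arm keeps its last pose, push and grip.
It fails at once if the red key is pressed (over 2 mm) (value of joint red_key above 0.002 m).
It fails at once if the blue key is pressed (over 3 mm) before the rocker is on (value of joint blue_key above 0.003 m and value of joint rocker below 0.25 rad).
It fails at once if the green key is pressed (over 3 mm) before the rocker is on or the blue key is in (value of joint green_key above 0.003 m and (value of joint rocker below 0.25 rad or value of joint blue_key below 0.0045 m)).
It fails at once if a dish, vial, the bottle or the carton is moved or lifted by more than 20 mm (distance of any of petri_left, petri_right, vial_a, vial_b, bottle, slides from where it was at the start of the episode above 0.02 m).
It fails at once if a vial or the bottle is pushed over (angle between any of vial_a, vial_b, bottle's own z axis and vertical above 0.5 rad).
It also fails if it takes over 35 s, if anything falls off the work surface, if the arm or the gripper's body presses on something with over 40 N, if the wrist force passes 120 N, or if a joint passes its speed limit or range.

ROBOT

A 7-joint arm with a two-finger parallel gripper is mounted at the origin on a cart in front of the work surface, level with it; the furniture and walls round the work are solid. World frame = base frame: x ahead of the robot, y to its left, z up, the work surface at z = 0. Lengths are in m, angles in rad, forces in N, time in s.
With the tool pointing down it reaches from about 0.425 to 0.95 m from the base axis. Payload 4.7 kg.
Tool frame: the origin (TCP) lies on the centre line of the jaws, within the pads' length; the fingertips stand robot.nose_length ahead of it and the grasp point (between the pads) lies 8 mm behind it (robot.nose_length is the distance from the TCP to the fingertips, in m); z points along the fingers, y is the line along which they close (so a half turn about z gives the same grasp; the last joint's range is limited). The gripper opens to 85 mm and grips with 20 to 120 N. Pads are 22 mm wide; open, the fingers measure 114 mm over their backs; the gripper's body (76 mm by 85 mm) begins 54 mm behind the grasp point. The pads swing forward as they close: fully open they stand 13 mm farther back than shut.
Start: joints at [-1.168, 0.469, -0.049, 1.532, 0.024, 1.141, -0.082], TCP at [0.282, 0.613, 0.242] pointing down, gripper open.
Joint ranges: [-2.59, 2.59], [-0.33, 1.99], [-1.39, 1.29], [0.1, 2.45], [-1.04, 4.18], [0.21, 1.99], [-2.66, 2.66]. Speed limits (rad/s): [2.57, 2.57, 3.14, 3.14, 3.14, 3.14, 3.14].

INTERFACE

Orientations are given as [roll, pitch, yaw] about the fixed x, y, z axes, in that order (R = Rz(yaw) Ry(pitch) Rx(roll)).
In Python, from plant import robot gives the robot as it stands. Calls block until the motion is done:
- robot.goto(position, orientation): joint-space move of the TCP to a pose.
- robot.move_straight(position, vel=0.15, attitude=None, contact_N=None): straight line of the TCP; attitude=None keeps the orientation; vel is the mean speed in m/s. With contact_N (N) it stops when the force on the tool has changed by that much, and returns True; else False.
- robot.move_joints(angles): joint-space move.
- robot.grip(opening, strength=None): opening from 0.0 (shut) to 1.0 (fully open); strength is the grip in N (None keeps the last); returns when the fingers have stopped.
- robot.sleep(seconds).
- robot.inverse_kinematics(position, orientation): joint angles nearest the present ones, or None.
- robot.sense(): the state.
- robot.grab_frame(name): name is "side" or "top"; returns a dict with "image" (480x640x3 uint8, red, green, blue), "range_z" (480x640 float32, m along the optical axis (not along the pixel's ray), 0 where there is no reading), "fx", "fy", "cx", "cy" (pixels), "R" (3x3) and "t" (3): a world point X has camera coordinates R X + t. Camera axes: x right, y down, z forward; pixel columns grow to the right and rows downward; lengths in m; the calibration is good to about 2 mm. A picture is of the moment at which its call begins.
A pose or a line that the arm cannot do raises robot.IKError and nothing moves.
- robot.close_job(): hands the job in; it is judged then, once.
The state is a dict: "t": time; "joint_pos": joint angles; "joint_velocities": joint speeds; "effort": joint torques, N m; "tcp_pos": TCP position; "tcp_rot": TCP orientation; "wrist_force": force on the tool from outside, world axes, zero at the start; "torque": the same for the moment, N m; "opening": opening from 0.0 (shut) to 1.0 (fully open); "gripper_force": force on a finger pad.
Only numpy, scipy, OpenCV 4.12 (cv2) and the standard library are available. Lean on these libraries where they do the work, as an engineer would, in place of code of your own. Each camera call takes 0.05 s, during which the arm holds its last target. There are 200 camera calls.

## Working session

There is one attempt and no reset: what is moved stays moved. The work goes in short steps, each a Python script; the robot and the scene stay as the last script left them, time stands still between calls to the robot, and variables do not carry over. Pictures are saved under pics/ and viewed, at most 10 in all, crops included, and the job is handed in when it is done.

```bash
mkdir -p pics; python3 - <<'E'
from plant import robot
import cv2,numpy as np
for n in("top","side"):
    f=robot.grab_frame(n); cv2.imwrite(f"pics/{n}0.png",f["image"][:,:,::-1]); np.savez(f"{n}0.npz",**f)
s=robot.sense(); print(s,robot.nose_length)
E
```

```text
{'t': 0.1, 'joint_pos': array([-1.16785974,  0.46939233, -0.04859735,  1.53356419,  0.02408655,
        1.14099067, -0.08229257]), 'joint_velocities': array([ 0.00047349, -0.0007002 , -0.00226021, -0.00230984, -0.0001299 ,
        0.00151778, -0.00042723]), 'effort': array([ 1.06714375e-03, -5.11517322e+01, -4.66728013e-02, -2.38390714e+01,
        1.08232722e-02,  4.35616894e-03,  1.68691088e-05]), 'tcp_pos': array([0.28228742, 0.61258983, 0.24134943]), 'tcp_rot': array([-3.13982365e+00,  4.73705041e-05,  2.70978886e+00]), 'wrist_force': array([-0.24979125,  1.29412348, -0.40522613]), 'torque': array([-0.00031612, -0.00317162, -0.04363021]), 'gripper_force': 0.0, 'opening': 1.0033579606469032} 0.011
```

View pics/top0.png

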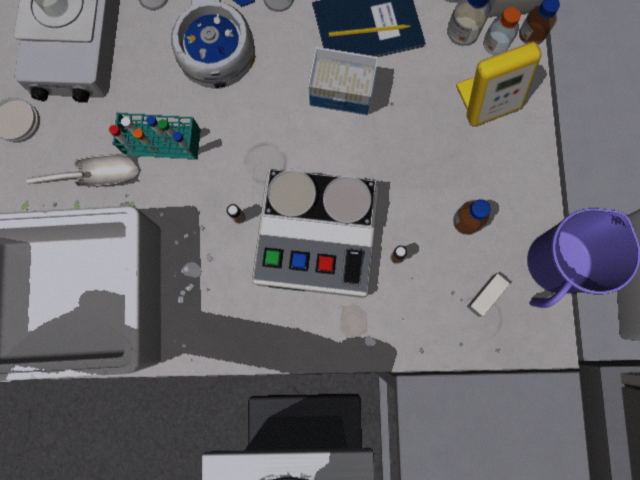

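View pics/side0.png

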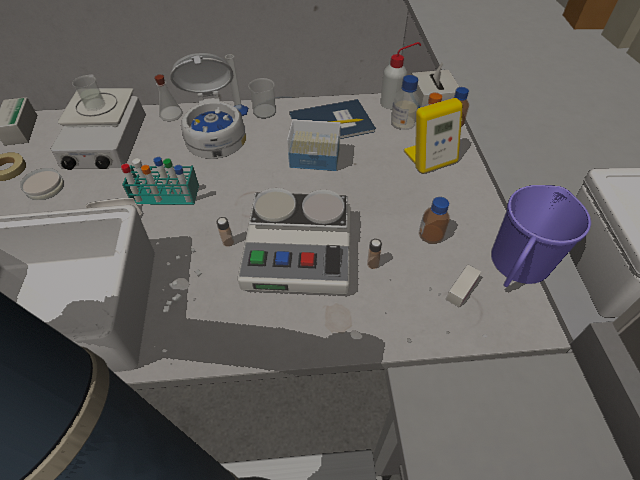

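The top view shows, left to right, green (272,258), blue (299,260), red (326,263) and the rocker (353,266). I'll measure these with both cameras.

```bash
cat > h.py <<'E'
import numpy as np,cv2
def ray(f,u,v,z):
    R,t=f["R"],f["t"]; d=R.T@np.array([(u-f["cx"])/f["fx"],(v-f["cy"])/f["fy"],1]); c=-R.T@t
    return c+d*(z-c[2])/d[2]
def proj(f,X):
    p=f["R"]@np.array(X)+f["t"]; return p[0]/p[2]*f["fx"]+f["cx"],p[1]/p[2]*f["fy"]+f["cy"]
E
python3 - <<'E'
from h import *
for n,(x0,y0,x1,y1) in dict(top=(240,230,390,300),side=(230,235,360,300)).items():
    f=np.load(n+"0.npz"); im=f["image"]; h=cv2.cvtColor(im,cv2.COLOR_RGB2HSV)
    for c,(a,b) in dict(green=(45,85),blue=(100,130),red=(0,10)).items():
        m=cv2.inRange(h,(a,120,90),(b,255,255)); k=np.zeros_like(m); k[y0:y1,x0:x1]=m[y0:y1,x0:x1]
        nn,_,st,ce=cv2.connectedComponentsWithStats(k); i=1+np.argmax(st[1:,4]); u,v=ce[i]
        print(n,c,st[i],ce[i].round(1),ray(f,u,v,.064).round(4),"depth",f["range_z"][int(v),int(u)], (f["R"]@ray(f,u,v,.064)+f["t"])[2])
    cv2.imwrite(f"pics/{n}c.png",cv2.resize(im[y0:y1,x0:x1,::-1],None,fx=5,fy=5,interpolation=cv2.INTER_CUBIC))
E
```

```text
top green [265 251  14  14 164] [271.6 257.1] [0.5063 0.0214 0.064 ] depth 0.98627174 0.9863472036412315
top blue [292 253  14  15 175] [298.5 260.1] [ 0.4997 -0.0285  0.064 ] depth 0.983089 0.9849174370972708
top red [319 256  14  15 182] [325.3 263. ] [ 0.4932 -0.0779  0.064 ] depth 0.98545605 0.9835137104335948
side green [250 251  14  12 136] [256.5 256.1] [0.5048 0.0204 0.064 ] depth 0.86293644 0.8639238428585254
side blue [275 252  14  13 150] [281.7 257.6] [ 0.4968 -0.0292  0.064 ] depth 0.8623098 0.8613763261763451
side red [301 252  13  14 166] [306.9 258.4] [ 0.4905 -0.0787  0.064 ] depth 0.8563285 0.8598612543140436
```

View pics/topc.png

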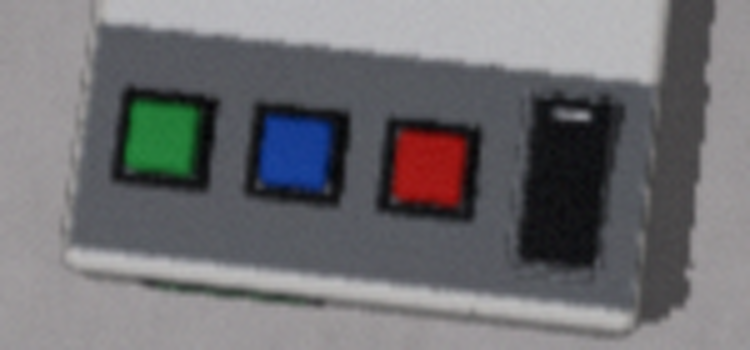

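View pics/sidec.png

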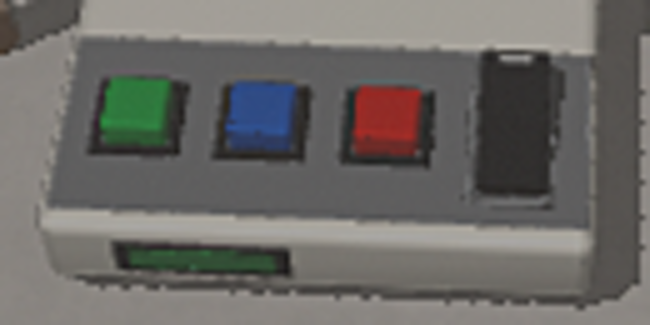

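```bash
python3 - <<'E'
from h import *
f=np.load("top0.npz"); v,u=np.mgrid[0:480,0:640]; z=f["range_z"]
P=np.stack([(u-f["cx"])/f["fx"]*z,(v-f["cy"])/f["fy"]*z,z],-1); W=(P-f["t"])@f["R"]
g=np.array([.5063,.0214]);a=-.131;lx=np.array([np.cos(a),np.sin(a)]);ly=np.array([-lx[1],lx[0]])
d=W[...,:2]-g; X=d@lx-.058; Y=d@ly+.075
for y0 in(-.075,-.025,.05):
  print(y0,[(round(b,3),round(float(np.median(W[...,2][(abs(Y-y0)<.006)&(abs(X-b)<.003)&(z>0)]))*1000)) for b in np.arange(-.115,.02,.006)])
print(proj(f,[*(g-.15*ly),.064]), "line",ray(f,354.4,253,.069), "expect far end",g-.15*ly+.028*lx)
from plant import robot
robot.grip(0.0,40)
robot.goto([.5072,-.130,.2],[np.pi,0,np.pi-.131]); s=robot.sense();print(s["tcp_pos"],s["tcp_rot"],s["wrist_force"],s["opening"],s["t"])
f=robot.grab_frame("side");cv2.imwrite("pics/s1.png",cv2.resize(f["image"][150:310,200:400,::-1],None,fx=3.5,fy=3.5))
E
```

```text
-0.075 [(np.float64(-0.115), 0), (np.float64(-0.109), 40), (np.float64(-0.103), 49), (np.float64(-0.097), 50), (np.float64(-0.091), 52), (np.float64(-0.085), 59), (np.float64(-0.079), 60), (np.float64(-0.073), 60), (np.float64(-0.067), 60), (np.float64(-0.061), 61), (np.float64(-0.055), 63), (np.float64(-0.049), 64), (np.float64(-0.043), 66), (np.float64(-0.037), 68), (np.float64(-0.031), 68), (np.float64(-0.025), 53), (np.float64(-0.019), 51), (np.float64(-0.013), 50), (np.float64(-0.007), 50), (np.float64(-0.001), 50), (np.float64(0.005), 50), (np.float64(0.011), 50), (np.float64(0.017), 60)]
-0.025 [(np.float64(-0.115), -1), (np.float64(-0.109), 38), (np.float64(-0.103), 50), (np.float64(-0.097), 52), (np.float64(-0.091), 51), (np.float64(-0.085), 51), (np.float64(-0.079), 50), (np.float64(-0.073), 54), (np.float64(-0.067), 64), (np.float64(-0.061), 64), (np.float64(-0.055), 64), (np.float64(-0.049), 64), (np.float64(-0.043), 54), (np.float64(-0.037), 51), (np.float64(-0.031), 50), (np.float64(-0.025), 51), (np.float64(-0.019), 51), (np.float64(-0.013), 50), (np.float64(-0.007), 4
[... 301 characters left out ...]
64(-0.073), 51), (np.float64(-0.067), 51), (np.float64(-0.061), 50), (np.float64(-0.055), 51), (np.float64(-0.049), 51), (np.float64(-0.043), 51), (np.float64(-0.037), 51), (np.float64(-0.031), 50), (np.float64(-0.025), 50), (np.float64(-0.019), 51), (np.float64(-0.013), 50), (np.float64(-0.007), 49), (np.float64(-0.001), 50), (np.float64(0.005), 49), (np.float64(0.011), 50), (np.float64(0.017), 72)]
(np.float64(352.14952875761264), np.float64(265.9455859574673)) line [ 0.51000375 -0.13192899  0.069     ] expect far end [ 0.51446624 -0.13097228]
[ 0.50758867 -0.12913577  0.19995052] [3.14132266e+00 2.70655760e-06 3.01209076e+00] [0.29844865 1.09909094 1.26655698] 0.0017069497679530787 3.6083
```

View pics/s1.png

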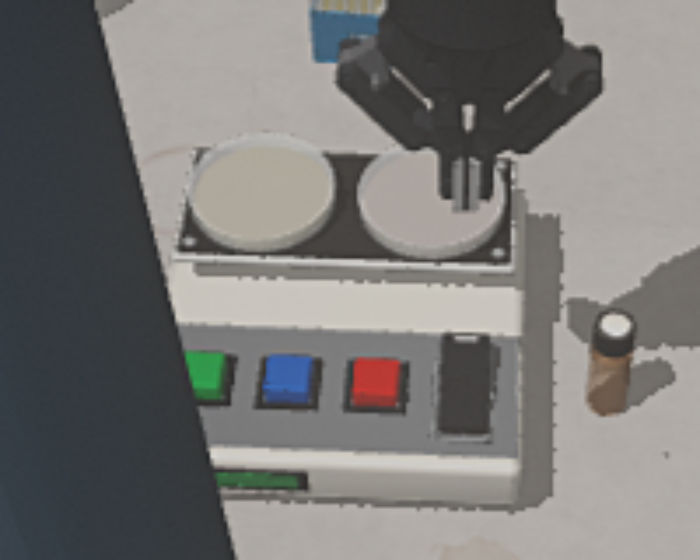

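The ledge is flat back to the platform, so there is room to press farther out on the rocker. The heights of 64 mm for the keys and 68 mm for the rocker match the spec.

```bash
python3 - <<'E'
from h import *
from plant import robot
n=robot.nose_length
robot.move_straight([.5109,-.1308,.085+n],.15)
z0=robot.sense()["wrist_force"]
print(robot.move_straight([.5109,-.1308,.057+n],.03,contact_N=25))
s=robot.sense();print(s["tcp_pos"]-[0,0,n],s["wrist_force"]-z0,s["t"])
robot.move_straight([.5109,-.1308,.12+n],.15)
robot.goto([.47,.10,.2],[np.pi,0,np.pi-.131])
f=robot.grab_frame("top");v,u=np.mgrid[0:480,0:640]; z=f["range_z"]
P=np.stack([(u-f["cx"])/f["fx"]*z,(v-f["cy"])/f["fy"]*z,z],-1); W=(P-f["t"])@f["R"]
g=np.array([.5063,.0214]);a=-.131;lx=np.array([np.cos(a),np.sin(a)]);ly=np.array([-lx[1],lx[0]])
d=W[...,:2]-g; X=d@lx-.058; Y=d@ly+.075
print([(round(float(b),3),round(float(np.median(W[...,2][(abs(Y+.075)<.008)&(abs(X-b)<.003)&(z>0)]))*1000)) for b in np.arange(-.091,-.02,.006)],robot.sense()["t"])
E
```

```text
False
[ 0.51325583 -0.13111805  0.05929455] [ 0.04063881  1.93075893 19.00548465] 5.5833
[(-0.091, 52), (-0.085, 68), (-0.079, 69), (-0.073, 66), (-0.067, 64), (-0.061, 63), (-0.055, 62), (-0.049, 61), (-0.043, 60), (-0.037, 60), (-0.031, 58), (-0.025, 52)] 7.1667
```

Rocker is fully on: 60 mm at the press point, against 68 mm before. Next is blue, then the green hold.

```bash
python3 - <<'E'
from h import *
from plant import robot
n=robot.nose_length; o=[np.pi,0,np.pi-.131]
b=[.4995,-.0283]; g=[.506,.0212]
robot.goto([*b,.1+n],o)
z0=robot.sense()["wrist_force"]
print(robot.move_straight([*b,.053+n],.03,contact_N=30)); robot.sleep(.2)
s=robot.sense();print(s["tcp_pos"]-[0,0,n],s["wrist_force"]-z0,s["t"])
robot.move_straight([*b,.09+n],.15)
robot.move_straight([*g,.09+n],.15)
f=robot.grab_frame("top");z=f["range_z"]
u,v=map(round,proj(f,[*b,.056])); print("blue h",.064-(z[v-2:v+3,u-2:u+3].mean()-.9849))
z0=robot.sense()["wrist_force"]
print(robot.move_straight([*g,.053+n],.03,contact_N=30)); robot.sleep(.6)
s=robot.sense();print(s["tcp_pos"]-[0,0,n],s["wrist_force"]-z0,s["t"])
f=robot.grab_frame("side");cv2.imwrite("pics/s2.png",cv2.resize(f["image"][150:310,200:400,::-1],None,fx=3.5,fy=3.5))
E
```

```text
True
[ 0.49938661 -0.02835836  0.05605908] [-1.13098006 -1.2891166   6.35890271] 9.45
blue h 0.090380125
True
[0.50591511 0.02120019 0.05605723] [-1.08263858 -0.47582888  8.66798501] 12.075
```

View pics/s2.png

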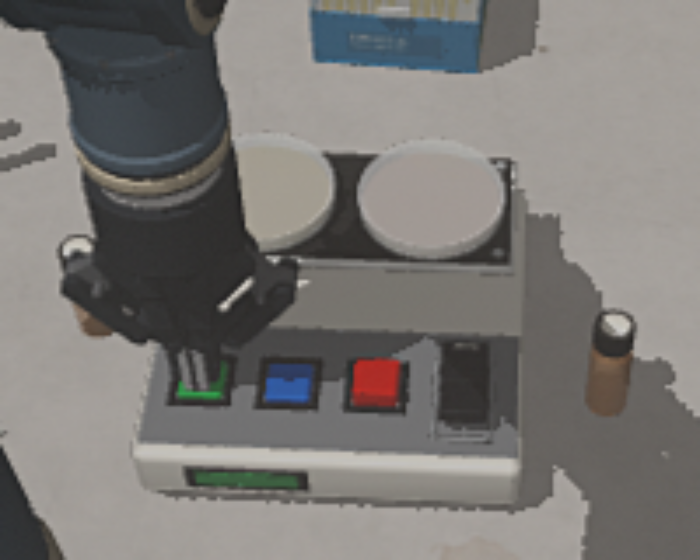

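The picture shows the finger on green (200,385), which is down. Blue (288,385) is flush in its frame, red is still out, and the rocker's far end is down. The tip sits at 56.06 mm, which is full travel, with about 8.7 N.

```bash
python3 -c "
from plant import robot
print(robot.close_job())"
```

```text
the job is handed in; nothing more can be done
None
```

The job is handed in: the rocker is on, the blue key is in, and a finger is holding the green key fully down with about 8.7 N. The red key was never pressed. The hand-in call gave no verdict.

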